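Load the bar magazine and sort out the hexagon bar

ROBOT

A 6-joint arm with a two-finger parallel gripper is mounted at the origin on a cart in front of the work surface, level with it; the furniture and walls round the work are solid. World frame = base frame: x ahead of the robot, y to its left, z up, the work surface at z = 0. Lengths are in mm, angles in rad, forces in N, time in s.
With the tool pointing down it reaches from about 350 to 975 mm from the base axis. Payload 7.1 kg.
Tool frame: the origin (TCP) lies at the very end of the fingers, on their centre line; the grasp point (between the pads) lies 19 mm behind it; x points along the fingers, y is the direction in which the jaws open and shut, and the axes are right-handed (so a half turn about x gives the same grasp; the last joint's range is limited). The gripper opens to 88 mm and grips with 3 to 60 N. Pads are 20 mm wide; open, the fingers measure 115 mm over their backs; the gripper's body (75 mm by 178 mm) begins 61 mm behind the grasp point.
Start: joints at [-0.019, 0.423, 1.63, -0, 1.089, -0.019], TCP at [624.984, 0.026, 194.275] pointing down, gripper open.
Joint ranges: [-3, 3], [-0.9, 2.11], [0.09, 2.58], [-1.31, 4.45], [0.11, 2.69], [-2.54, 2.54]. Speed limits (rad/s): [2.39, 2.39, 3.01, 3.14, 3.14, 3.14].

INTERFACE

Orientations are given as a rotation vector (axis times angle).
In Python, from workcell import ctrl gives the robot as it stands. The module is installed in compiled form; this text tells all that it offers.
- The arm moves only by the tool carry_out, never from a script. Its argument "commands" is a list of rows, each a list of 6 numbers: the shift along the tool's x, y, z in m, then the turn, a rotation vector about the tool's x, y, z in degrees. In form: [[tx, ty, tz, rx, ry, rz], ...]. A call has 1 to 8 rows; each row shifts and turns the pose as measured when the row begins, along the tool's axes as they then stand; what a row does not reach is not made up. A row lasts 1/8 s, in which the tool goes at most 62.5 mm and 10.7 degrees, less where a joint would pass 70% of its speed; a pose out of reach is approached as far as the arm can. A call with a gripper value outside its range is refused whole. "grip" is the closure, from 0 (fully open) to 1 (shut), set as the call begins (left out, the last holds). The fingers move at their own pace and stop on an object; the grip force is fixed at half the most. Time passes only in rows, so rows that do not move let the fingers close. It gives the time, the measured TCP pose, the force and the opening at its end, in the units of the state.
- ctrl.get_obs(): the state, without advancing time (a new reading comes with each control period).
- ctrl.get_image(name): name is "scene" or "side" or "wrist"; returns a dict with "pixels" (480x640x3 uint8, blue, green, red), "intrinsics" (3x3 intrinsics, pixels), "rvec" (rotation vector, rad) and "tvec" (3), from world to camera coordinates, as OpenCV has them. Camera axes: x right, y down, z forward; pixel columns grow to the right and rows downward; lengths in mm; the calibration is good to about 2 mm. A picture is of the moment at which its call begins. There is no depth.
- ctrl.close_job(): hands the job in, once; it reports no verdict.
The state is a dict: "t": time; "qpos": joint angles; "qvel": joint speeds; "joint_torque": joint torques, N m; "ee_pos": TCP position; "orientation": TCP orientation; "ft_force": force on the tool from outside, world axes, zero at the start; "moment": the same for the moment, N m; "width": finger opening in mm.
Only numpy, scipy, OpenCV 4.12 (cv2) and the standard library are available. Lean on these libraries where they do the work, as an engineer would, in place of code of your own. Each camera call takes 0.05 s, during which the arm holds its last target. There are 200 camera calls.

TASK

Load the three round bars into the blue gravity magazine, lying across its rails, so that the brass one rests against the stop at the low end, the copper one next behind it and the steel one last. The hexagon bar will not roll, so lay it flat in the green tray instead. Leave the steel block and the bolt where they lie.

Things in the scene. Friction and masses are not known exactly. Their poses are not given: they have to be found in the camera images.
- brass_round_mid (a point): Round bar offcut of yellow brass, 25 mm diameter, 90 mm long, 0.25 to 0.5 kg, lying on the bench and free to roll. The point is the middle of the bar (12.5 mm above what it lies on); its y axis runs along the bar, x and z turn as it rolls.
- copper_round_mid (a point): Round bar offcut of reddish copper, 25 mm diameter, 90 mm long, 0.25 to 0.5 kg, lying on the bench and free to roll. The point is the middle of the bar (12.5 mm above what it lies on); its y axis runs along the bar, x and z turn as it rolls.
- steel_round_mid (a point): Round bar offcut of grey turned steel, 25 mm diameter, 90 mm long, 0.25 to 0.5 kg, lying on the bench and free to roll. The point is the middle of the bar (12.5 mm above what it lies on); its y axis runs along the bar, x and z turn as it rolls.
- brass_hex_mid (a point): Hexagon bar offcut of yellow brass, 22 mm across the flats, 25 mm across the corners, 85 mm long, 0.2 to 0.45 kg, lying on a flat. The point is the middle of the bar (11 mm above what it lies on); its y axis runs along the bar.
- magazine: Fixed gravity magazine, blue cheeks, 200 (x) by 124 (y), 80 mm high. Origin: centre of its underside, z up. Two steel rails slope down 9 degrees to +x, to a yellow stop; their tops are 45 mm up at the origin. Bars lie along y on them and roll to the stop unaided. Cheeks 112 mm apart, 15 mm above the rails. Between the rails (|y| < 30 mm) it is open for fingers, but for thin ties at the ends.
- magazine_entry (a point): Where the middle of a 25 mm round bar is when it lies on the magazine's rails near their open upper end; axes as the magazine's; in its frame x -57, z 67 mm. Bars closed up at the stop have their middles at x 74, 49, 24 and z 46, 50, 54 mm (first, second, third) in the magazine's frame.
- tray: Green open tray, fixed, 160 mm (x) by 130 mm (y) outside, 28 mm high, walls and floor 4 mm. Origin: centre of its underside; z up.
- steel_block: Ground steel block, 40 x 55 x 30 mm, a bystander. Origin: centre of its underside.
- bolt: Loose hexagon-head bolt, 68 mm long, head 22 mm wide, a bystander. Origin: centre of its underside, y along it.
Mind the look-alikes: they are no part of the job. Of the things like the part that bears copper_round_mid, leave any that is red; of the rest the larger one is meant.

How it is judged:
By the outcome, as a careful person would: the job done as asked, in the order asked, and still so for the second after the job is handed in, with the robot touching nothing.
It also fails if it takes over 99 s, if anything falls off the work surface, if the arm or the gripper's body presses on something with over 40 N, if the wrist force passes 120 N, or if a joint passes its speed limit or range.

## Working session

There is one attempt and no reset: what is moved stays moved. The work goes in short steps, Python scripts to look and compute and a tool call to move; the robot and the scene stay as the last step left them, time stands still between calls to the robot, and variables do not carry over. Pictures are saved under pics/ and viewed, about 12 in all and at most 16, crops included, and the job is handed in when it is done.

Besides the shell and the picture viewer there is one more tool, called after "Request:" as a command line: name --pt "numbers of a row" for each row, then --argument value for the rest. carry_out: Moves the arm, as the interface text tells. Its arguments: {"type":"object","properties":{"commands":{"type":"array"},"grip":{"type":"number"}},"required":["commands"]}

```bash
mkdir -p pics; cat > h.py <<'E'
import cv2, numpy as np
from workcell import ctrl
from scipy.spatial.transform import Rotation as R
def cam(n):
    d=ctrl.get_image(n); return d
def ray(d,u,v,z):
    K=np.array(d["intrinsics"]);Rm=cv2.Rodrigues(np.array(d["rvec"],float))[0];t=np.array(d["tvec"],float).ravel()
    c=-Rm.T@t; r=Rm.T@np.linalg.inv(K)@[u,v,1]
    return (c+r*(z-c[2])/r[2]).round(1)
def proj(d,p):
    return cv2.projectPoints(np.array(p,float).reshape(-1,3),np.array(d["rvec"],float),np.array(d["tvec"],float),np.array(d["intrinsics"],float),None)[0].reshape(-1,2).round(1)
E
python3 - <<'E'
from h import *
import pickle
for n in ("scene","side","wrist"):
    d=cam(n); cv2.imwrite(f"pics/{n}0.png",d["pixels"]); pickle.dump(d,open(f"{n}0.pkl","wb"))
    Rm=cv2.Rodrigues(np.array(d["rvec"],float))[0]; print(n,-Rm.T@np.array(d["tvec"]).ravel(),Rm[2],np.array(d["intrinsics"])[0,0])
o=ctrl.get_obs();print(o); print(R.from_rotvec(o["orientation"]).as_matrix().round(3))
E
```

```text
scene [-159.30275499 -796.18234298  521.18130333] [ 0.69104133  0.593224   -0.41297356] 595.0241579378903
side [190.38143787 489.84647686 476.0257958 ] [ 0.4434891  -0.76751975 -0.46285079] 437.0733504003971
wrist [624.30743541  79.98707156 384.18746049] [-0.00214463 -0.29078553 -0.95678586] 333.450527658085
{'t': 0.15, 'qpos': array([-1.89635377e-02,  4.23703472e-01,  1.63050526e+00, -5.38267544e-06,
        1.08862628e+00, -1.89955106e-02]), 'qvel': array([-0.00167293, -0.00345608, -0.00167547, -0.00130393, -0.00129781,
       -0.00193726]), 'joint_torque': array([ 9.52650989e-04, -5.44981134e+01, -2.73919362e+01,  6.45430083e-02,
        2.04369903e-02, -3.19723256e-05]), 'ee_pos': array([6.24520876e+02, 5.59825861e-02, 1.93660075e+02]), 'orientation': array([ 1.20860046,  1.21014445, -1.21008001]), 'ft_force': array([-0.78355897, -0.74623488, -0.46837636]), 'moment': array([ 0.00573518, -0.00609541,  0.02544183]), 'width': 87.99947323241364}
[[-0.001  1.     0.   ]
 [ 0.     0.    -1.   ]
 [-1.    -0.001 -0.   ]]
```

View pics/scene0.png

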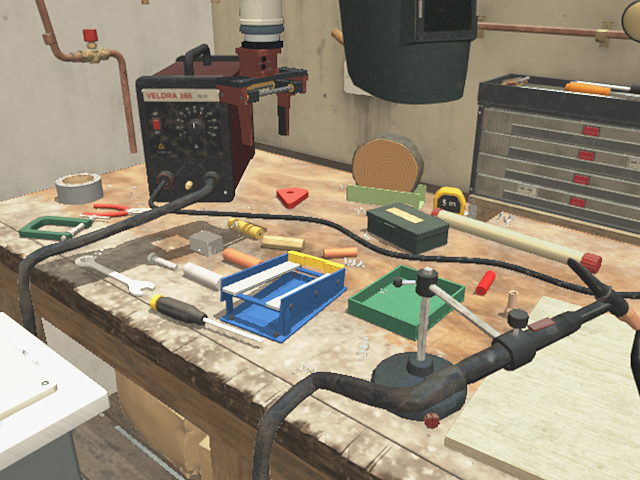

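View pics/side0.png

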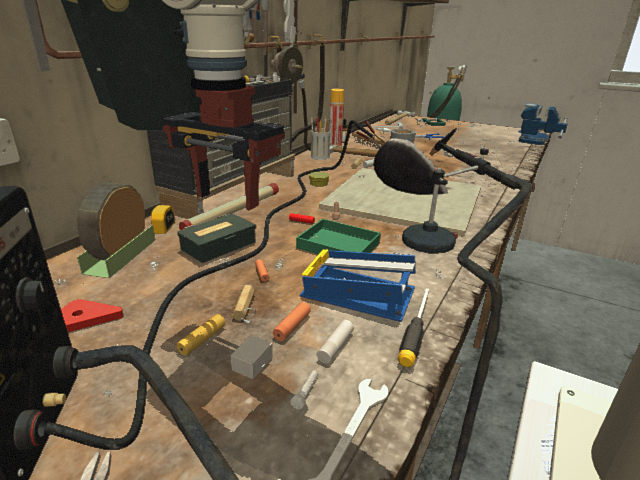

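The side view shows three candidates for copper: orange at (292,322), a smaller orange one at (262,270), and a red one at (302,218). The larger non-red one, (292,322), is the match. The two yellow bars are at (200,335) and (243,303). The steel round is at (335,342), the block at (252,356) and the bolt at (304,390). I'll check these in a close crop.

```bash
python3 - <<'E'
from h import *
a=cv2.imread("pics/side0.png")[245:425,160:430]
cv2.imwrite("pics/c1.png",cv2.resize(a,None,fx=2.95,fy=2.95,interpolation=cv2.INTER_CUBIC))
E
```

```text
(no output)
```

View pics/c1.png

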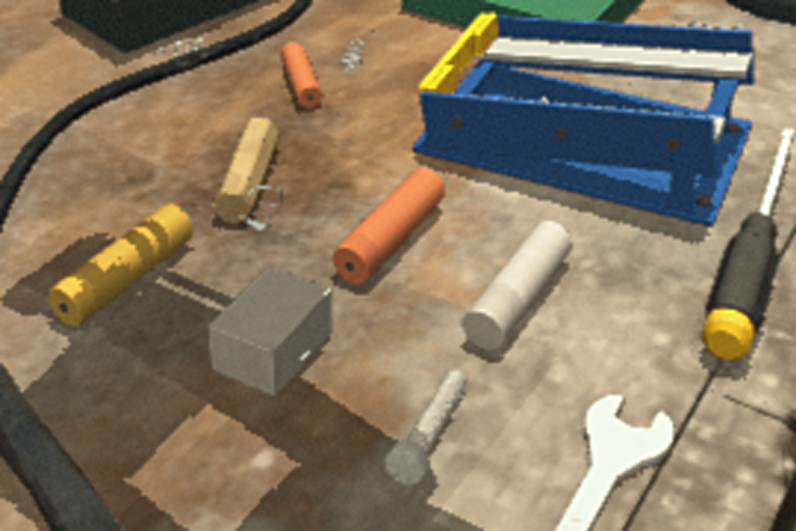

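View pics/wrist0.png

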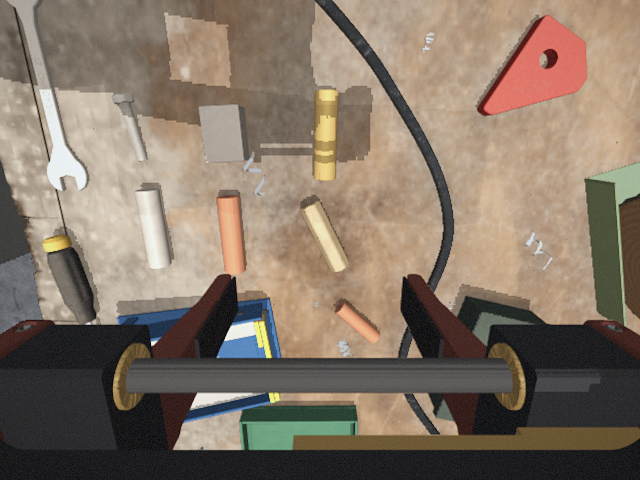

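The crop settles it: the segmented yellow bar with round ends is the brass round and the other yellow one, with flats, is the hex. The large orange bar is the copper round. Wrist view pixels: brass round (326,134), hex (325,235), copper (231,233), steel (153,227).

```bash
python3 - <<'E'
from h import *
import pickle
from scipy.optimize import least_squares
S={n:pickle.load(open(f"{n}0.pkl","rb")) for n in("scene","side","wrist")}
w=S["wrist"]
for n,a,b,z in (("brass",(327,88),(325,180),12.5),("copper",(228,194),(235,272),12.5),("steel",(147,187),(160,267),12.5),("hex",(309,202),(340,269),11)):
    p,q=ray(w,*a,z),ray(w,*b,z); d=p-q; print(n,(p+q)/2,np.linalg.norm(d),"yaw from +y",np.degrees(np.arctan2(-d[0],d[1])))
s=S["side"]
for n,a,b in (("brass",(178,348),(222,319)),("copper",(278,335),(309,307)),("steel",(325,356),(350,324)),("hex",(238,318),(249,288))):
    p,q=ray(s,*a,12.5),ray(s,*b,12.5); d=p-q; print(n,(p+q)/2,np.linalg.norm(d),np.degrees(np.arctan2(-d[0],d[1])))
def fit(obs,x0):
    def f(x):
        c,k=np.cos(x[2]),np.sin(x[2]);r=[]
        for n,P,uv in obs:
            r+=list(proj(S[n],[x[0]+c*P[0]-k*P[1],x[1]+k*P[0]+c*P[1],P[2]])[0]-uv)
        return np.array(r)
    o=least_squares(f,x0,diff_step=1e-3); print(o.x[:2].round(1),np.degrees(o.x[2]).round(2),o.fun.round(1))
fit([("side",(100,62,0),(300.7,295.8)),("side",(-100,62,0),(401.4,320.3)),("side",(-100,-62,0),(414.2,287.4)),
("scene",(-100,-62,0),(277,340)),("scene",(-100,62,0),(222,319)),("scene",(100,-62,0),(346,297))],[500,-80,0])
fit([("scene",(-80,65,28),(349,307)),("scene",(80,65,28),(405,267)),("scene",(80,-65,28),(465,290)),("scene",(-80,-65,28),(410,333)),
("side",(80,65,28),(297,234)),("side",(-80,65,28),(368,251))],[600,-250,0])
E
```

```text
brass [631.1  81.   12.5] 93.61367421482825 yaw from +y -0.9793196543395015
copper [522.2  -28.55  12.5 ] 94.30530207787896 yaw from +y 0.6075676769495988
steel [432.65 -21.45  12.5 ] 95.70882926877749 yaw from +y 0.778264706118926
hex [630.7 -31.5  11. ] 89.43220896299052 yaw from +y 24.157637332737895
brass [631.05  80.45  12.5 ] 94.73805993369297 -5.5120054731205395
copper [518.  -29.6  12.5] 95.45365367548798 -1.9211507113732493
steel [429.95 -24.7   12.5 ] 93.42360515415791 1.288017857688845
hex [626.05 -26.8   12.5 ] 96.46662635336637 26.1400555075593
[ 470.  -192.2] 0.0 [-1.5 -5.2 -6.3  3.2  3.1  3.5 -4.4  4.8 -3.6 -2.3  6.6 -2.7]
[ 582.6 -357.2] 0.0 [-2.5 -4.2 -3.9  0.8  1.9  0.8  5.7 -1.3  5.   2.4 -2.9  2.9]
```

```bash
sed -i 's/.reshape(-1,2).round(1)/.reshape(-1,2)/' h.py; cat > fit.py <<'E'
from h import *
from scipy.optimize import least_squares
def fit(S,obs,x0):
    def f(x):
        c,k=np.cos(x[2]),np.sin(x[2])
        return np.ravel([proj(S[n],[x[0]+c*P[0]-k*P[1],x[1]+k*P[0]+c*P[1],P[2]])[0]-uv for n,P,uv in obs])
    o=least_squares(f,x0,x_scale=[10,10,.1]); print(o.x[:2].round(1),np.degrees(o.x[2]).round(2),o.fun.round(1)); return o.x
E
python3 - <<'E'
from fit import *
import pickle
S={n:pickle.load(open(f"{n}0.pkl","rb")) for n in("scene","side","wrist")}
m=fit(S,[("side",(100,62,0),(300.7,295.8)),("side",(-100,62,0),(401.4,320.3)),("side",(-100,-62,0),(414.2,287.4)),
("scene",(-100,-62,0),(277,340)),("scene",(-100,62,0),(222,319)),("scene",(100,-62,0),(346,297))],[470,-190,.05])
t=fit(S,[("scene",(-80,65,28),(349,307)),("scene",(80,65,28),(405,267)),("scene",(80,-65,28),(465,290)),("scene",(-80,-65,28),(410,333)),
("side",(80,65,28),(297,234)),("side",(-80,65,28),(368,251))],[580,-350,.05])
def dr(im,S,x,hx,hy,zs,col):
    c,k=np.cos(x[2]),np.sin(x[2])
    for z in zs:
        p=proj(S,[[x[0]+c*a-k*b,x[1]+k*a+c*b,z] for a,b in((hx,hy),(-hx,hy),(-hx,-hy),(hx,-hy))])
        cv2.polylines(im,[(p*16).astype(int)],True,col,1,cv2.LINE_AA,4)
out=[]
for n,(u,v) in (("scene",(210,240)),("side",(285,205))):
    f=4;im=S[n]["pixels"].copy()
    dr(im,S[n],m,100,62,(0,80),(0,255,255));dr(im,S[n],t,80,65,(0,28),(255,0,255))
    out.append(cv2.resize(im[v:v+125,u:u+265],None,fx=2.4*1.25,fy=2.4,interpolation=cv2.INTER_CUBIC) if 0 else cv2.resize(im[v:v+125,u:u+265],None,fx=2.4,fy=2.4,interpolation=cv2.INTER_CUBIC))
cv2.imwrite("pics/c2.png",np.vstack(out))
E
```

```text
[ 469.1 -189.8] 5.66 [-1.5 -1.2 -1.3  2.1  1.5  0.9  1.7  4.9 -3.4  1.   2.6 -6. ]
[ 581.7 -357.8] -1.47 [-3.  -4.7 -2.5  1.1  2.5  1.8  3.9 -1.   5.3  1.9 -3.5  3.1]
```

View pics/c2.png

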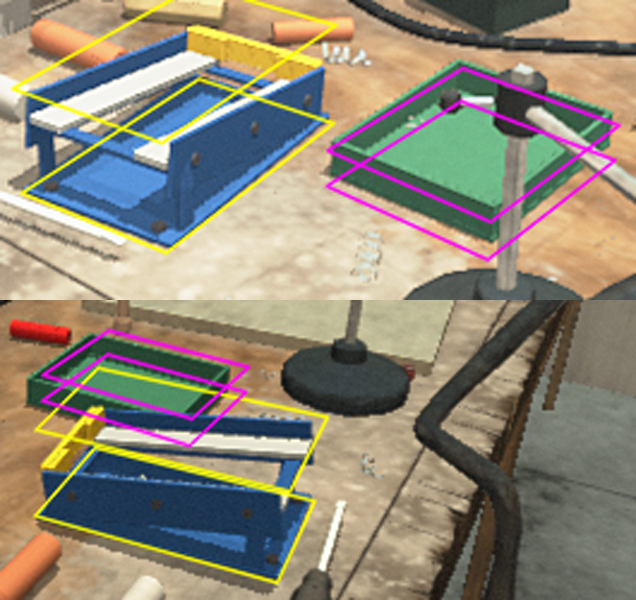

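```bash
python3 - <<'E'
from fit import *
import pickle
S={n:pickle.load(open(f"{n}0.pkl","rb")) for n in("scene","side","wrist")}
t=fit(S,[("scene",(-80,65,28),(348.3,302.5)),("scene",(80,65,28),(401.7,266.3)),("scene",(80,-65,28),(465.4,286.7)),("scene",(-80,-65,28),(415,328)),
("side",(80,65,28),(296.7,237.5)),("side",(80,-65,28),(331.7,218.8)),("side",(-80,-65,28),(380.8,235))],[580,-350,.05])
print("stand base scene",ray(S["scene"],420,388,10),"side",ray(S["side"],429,240,10))
b=(ray(S["scene"],420,388,10)+ray(S["side"],429,240,10))/2
for z in range(0,301,50): print(z,proj(S["scene"],[b[0],b[1],z]).ravel(),proj(S["side"],[b[0],b[1],z]).ravel())
E
```

```text
[ 589.1 -352.6] -0.62 [-1.8 -2.6 -0.2 -0.5  1.1  2.  -0.4  0.7  1.8 -1.3 -5.9 -1.3  3.5 -2.7]
stand base scene [ 414.9 -484.6   10. ] side [ 413.5 -471.1   10. ]
0 [414.88610052 392.16703843] [428.95283111 242.56069519]
50 [417.30847905 361.52390771] [431.97662561 223.81212537]
100 [419.86264353 329.21368234] [435.13816843 204.20946845]
150 [422.55964912 295.09651444] [438.44709159 183.69300249]
200 [425.41182306 259.01646424] [441.9139466  162.19730459]
250 [428.43295305 220.79911696] [445.55031678 139.65055405]
300 [431.63851018 180.24876326] [449.36894664 115.97373064]
```

```bash
python3 - <<'E'
from h import *
a=cv2.imread("pics/scene0.png")[220:440,330:640];b=cv2.imread("pics/side0.png")[120:270,340:550]
cv2.imwrite("pics/c3.png",np.hstack([cv2.resize(a,(423,300)),cv2.resize(b,(420,300))])[:, :800])
E
```

```text
(no output)
```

View pics/c3.png

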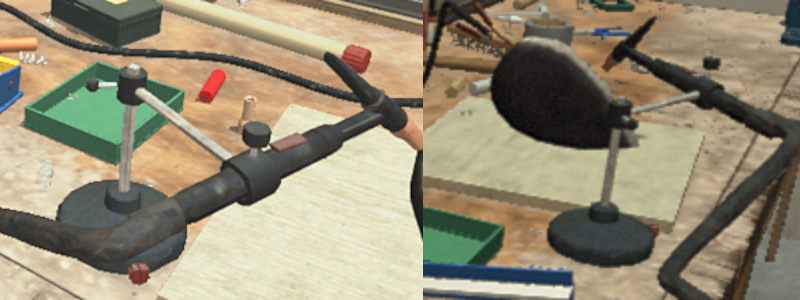

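The magnetic stand is at about (414,-478) and roughly 170 mm tall, so it stays clear of my paths. Next I'll look at the magazine from above.

Request:
carry_out --pt "-0.006 -0.03 0.05 0 0 0" --pt "-0.006 -0.03 0.05 0 0 0" --pt "-0.006 -0.03 0.05 0 0 0" --pt "-0.006 -0.03 0.05 0 0 0" --pt "-0.006 -0.03 0.05 0 0 0" --pt "0 0 0 0 0 0" --pt "0 0 0 0 0 0" --grip 0.3

```text
t: 1.02
ee_pos: [470.5, -256.1, 223.1]
orientation: [1.207, 1.212, -1.21]
ft_force: [0.7, -0.2, -0.3]
width: 61.7
```

```bash
python3 - <<'E'
from h import *
import pickle
d=cam("wrist"); cv2.imwrite("pics/w1.png",d["pixels"]); pickle.dump(d,open("wrist1.pkl","wb"))
o=ctrl.get_obs();print(o["t"],o["ee_pos"],o["width"])
E
```

```text
1.075 [ 470.60074582 -255.87294427  223.033927  ] 61.260403849067686
```

View pics/w1.png

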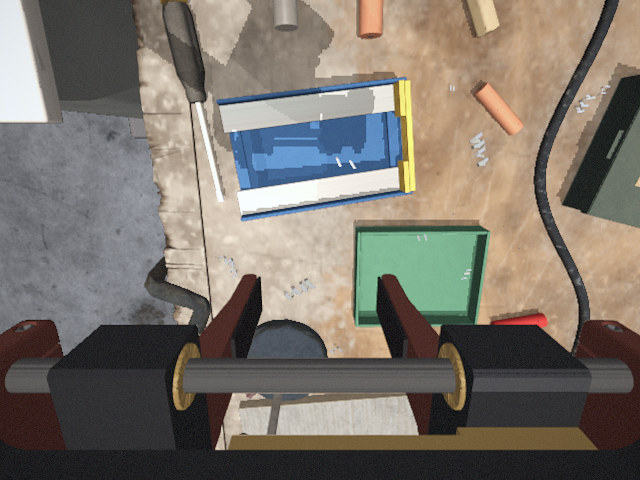

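The wrist view shows the magazine with its cheek ends at (219,101), (243,219), (408,78) and (414,191), and the tray rim at (356,226), (489,226) and (355,326).

```bash
python3 - <<'E'
from fit import *
import pickle
w=pickle.load(open("wrist1.pkl","rb"))
def f(x,o=0):
    c,k=np.cos(x[2]),np.sin(x[2]);r=[]
    for a,b,z,uv in ((-100,62,x[3],(219,101)),(-100,-62,x[3],(242,219)),(100,62,x[4],(408,78)),(100,-62,x[4],(414,191))):
        r+=list(proj(w,[x[0]+c*a-k*b,x[1]+k*a+c*b,z])[0]-uv)
    return np.array(r)
o=least_squares(f,[470,-190,.1,78,45],x_scale=[10,10,.1,10,10]);x=o.x;print(x[:2],np.degrees(x[2]),x[3:],o.fun.round(1))
T=lambda p:np.round([x[0]+np.cos(x[2])*p[0]-np.sin(x[2])*p[1],x[1]+np.sin(x[2])*p[0]+np.cos(x[2])*p[1]],1)
print("entry",T((-57,0)),"stop",T((74,0)),T((49,0)),T((24,0)))
print("stop-edge rays",ray(w,404,81,50),ray(w,408,190,50))
fit({"w":w},[("w",(-80,65,28),(356,226)),("w",(80,65,28),(489,226)),("w",(-80,-65,28),(355,326))],[580,-350,0])
E
```

```text
[ 474.79765398 -189.67686975] 7.612389726681299 [50.03647375 17.37211047] [-0.4 -0.1  0.6 -0.1  0.1 -0.  -0.3  0.2]
entry [ 418.3 -197.2] stop [ 548.1 -179.9] [ 523.4 -183.2] [ 498.6 -186.5]
stop-edge rays [ 554.  -122.8   50. ] [ 566.6 -231.5   50. ]
[ 594.8 -344. ] 1.24 [-0.3  2.2  0.9 -0.3 -0.6 -2.1]
```

```bash
python3 - <<'E'
from fit import *
import pickle
w=pickle.load(open("wrist1.pkl","rb"))
for z1,z2 in((77,45),(80,48)):
    def f(x,o=0):
        c,k=np.cos(x[2]),np.sin(x[2]);r=[];h,l=x[3:]
        for a,b,z,uv in ((-l,h,z1,(219,101)),(-l,-h,z1,(242,219)),(l,h,z2,(408,78)),(l,-h,z2,(414,191))):
            r+=list(proj(w,[x[0]+c*a-k*b,x[1]+k*a+c*b,z])[0]-uv)
        return np.array(r)
    o=least_squares(f,[470,-190,.1,60,100],x_scale=[10,10,.1,10,10]);x=o.x;print(x[:2],np.degrees(x[2]),x[3:],o.fun.round(1))
    T=lambda p:np.round([x[0]+np.cos(x[2])*p[0]-np.sin(x[2])*p[1],x[1]+np.sin(x[2])*p[0]+np.cos(x[2])*p[1]],1)
    print("entry",T((-57,0)),"stop",T((74,0)),T((49,0)),T((24,0)))
E
```

```text
[ 474.69765415 -188.66039706] 7.606285642393042 [57.41408229 92.89057516] [-0.5 -0.1  0.5 -0.   0.2  0.2 -0.2 -0.1]
entry [ 418.2 -196.2] stop [ 548.  -178.9] [ 523.3 -182.2] [ 498.5 -185.5]
[ 474.69596411 -188.54937813] 7.605449972605123 [56.92320668 92.09999201] [-0.5 -0.1  0.5 -0.   0.2  0.2 -0.2 -0.1]
entry [ 418.2 -196.1] stop [ 548.  -178.8] [ 523.3 -182.1] [ 498.5 -185.4]
```

Request:
carry_out --pt "0 0.023 -0.048 0 0 0" --pt "0 0.023 -0.048 0 0 0" --pt "0 0.023 -0.048 0 0 0" --pt "0 0.023 -0.048 0 0 0" --pt "0 0.023 -0.048 0 0 0" --pt "0.04 0.023 -0.048 0 0 0" --pt "0.04 0.023 -0.048 0 0 0" --pt "0.04 0 0 0 0 0" --grip 0.3

```text
t: 2.08
ee_pos: [634.0, 96.0, 109.6]
orientation: [1.2, 1.215, -1.19]
ft_force: [-1.1, -0.8, -0.5]
width: 61.3
```

```bash
python3 - <<'E'
from h import *
import pickle
d=cam("wrist"); cv2.imwrite("pics/w2.png",d["pixels"]); pickle.dump(d,open("wrist2.pkl","wb"))
o=ctrl.get_obs();print(o["t"],o["ee_pos"],o["width"])
E
```

```text
2.125 [629.2986155   94.48565779 103.57358834] 61.1412720981356
```

View pics/w2.png

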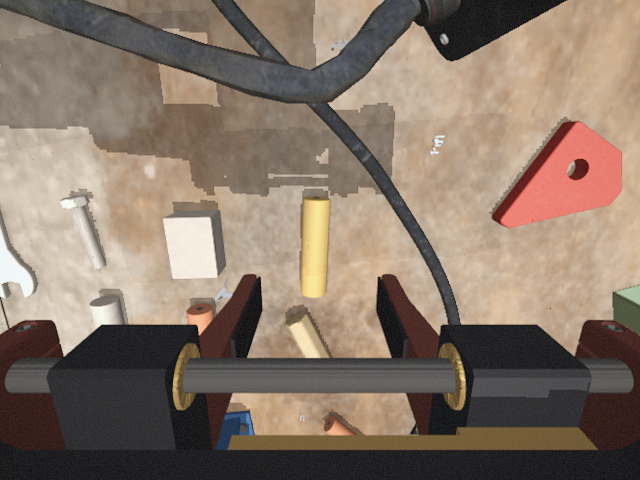

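The brass bar's axis runs from (316,198) to (313,294). A thick welder lead crosses higher up at rows 10–100, so I won't go further in +y than needed.

```bash
python3 - <<'E'
from h import *
import pickle
w=pickle.load(open("wrist2.pkl","rb"))
p,q=ray(w,316.5,200,12.5),ray(w,313.5,294,12.5);print((p+q)/2,p-q,np.linalg.norm(p-q))
Rm=cv2.Rodrigues(np.array(w["rvec"],float))[0]; print(-Rm.T@np.array(w["tvec"]).ravel(),Rm)
o=ctrl.get_obs();print(R.from_rotvec(o["orientation"]).as_matrix().round(3),o["ee_pos"])
print(ray(w,300,80,0),ray(w,300,80,100))
E
```

```text
[630.75  78.3   12.5 ] [ 1.3 90.2  0. ] 90.20936758452528
[631.03874473 175.53951135 300.39111835] [[ 0.99981218  0.01873601  0.00495594]
 [ 0.01650654 -0.95723902  0.28882693]
 [ 0.01015548 -0.28869088 -0.9573685 ]]
[[-0.004  1.     0.018]
 [ 0.001  0.018 -1.   ]
 [-1.    -0.004 -0.001]] [629.2986155   94.48565779 103.57358834]
[616.2 220.6   0. ] [621.2 205.6 100. ]
```

Request:
carry_out --pt "0.03 0.001 0.016 0 0 0" --pt "0.03 0 0 0 0 0" --pt "0.025 0 0 0 0 0" --pt "0 0 0 0 0 0"

```text
t: 2.62
ee_pos: [628.2, 84.1, 15.6]
orientation: [1.186, 1.228, -1.196]
ft_force: [-0.0, 0.5, -0.3]
width: 61.6
```

Request:
carry_out --pt "0.008 0.002 0.005 0 0 0" --pt "0.004 0 0 0 0 0" --pt "0 0 0 0 0 0"

```text
t: 3.0
ee_pos: [632.3, 80.1, 6.0]
orientation: [1.188, 1.226, -1.192]
ft_force: [-0.1, -0.1, 0.9]
width: 61.8
```

Request:
carry_out --pt "0 0 0 0 0 0" --pt "0 0 0 0 0 0" --pt "0 0 0 0 0 0" --pt "0 0 0 0 0 0" --grip 1

```text
t: 3.5
ee_pos: [633.2, 80.0, 7.4]
orientation: [1.189, 1.225, -1.191]
ft_force: [-0.6, -0.3, 0.2]
width: 24.8
```

Request:
carry_out --pt "0 0 0 0 0 0" --pt "-0.03 0 0 0 0 0" --pt "-0.04 0 0 0 0 0" --pt "-0.05 0 0 0 0 0" --pt "-0.03 0 0 0 0 0" --pt "0 0 0 0 0 0"

```text
t: 4.25
ee_pos: [632.9, 79.8, 160.6]
orientation: [1.188, 1.226, -1.193]
ft_force: [-0.8, -0.2, 0.5]
width: 0.2
```

```bash
cat > st.py <<'E'
from h import *
import sys
o=ctrl.get_obs();print(round(o["t"],2),o["ee_pos"].round(1),round(o["width"],1),o["ft_force"].round(1))
M=R.from_rotvec(o["orientation"]).as_matrix()
# target: x y z yaw(deg of tool-y from world +x)
g=list(map(float,sys.argv[1:]))
a=np.radians(g[3]); c,k=np.cos(a),np.sin(a)
T=np.array([[0,c,k],[0,k,-c],[-1,0,0]])
print("total tool shift m",(M.T@(np.array(g[:3])-o["ee_pos"])/1000).round(4),"turn deg",np.degrees(R.from_matrix(M.T@T).as_rotvec()).round(2))
E
python3 st.py 433 -194 120 7
```

```text
4.25 [632.9  79.8 160.6] 0.2 [-0.8 -0.2  0.5]
total tool shift m [ 0.0414 -0.2069  0.2684] turn deg [-5.46 -0.07  0.29]
```

The bar slipped out because I gripped it too high. I'll reopen and look again.

Request:
carry_out --pt "0 0 -0.015 0 0 0" --pt "0 0 0 0 0 0" --pt "0 0 0 0 0 0" --grip 0.3

```text
t: 4.62
ee_pos: [630.1, 96.0, 156.5]
orientation: [1.184, 1.23, -1.197]
ft_force: [-0.4, 0.9, -0.5]
width: 27.1
```

```bash
python3 - <<'E'
from h import *
import pickle
d=cam("wrist"); cv2.imwrite("pics/w3.png",d["pixels"]); pickle.dump(d,open("wrist3.pkl","wb"))
hsv=cv2.cvtColor(d["pixels"],cv2.COLOR_BGR2HSV)
m=cv2.inRange(hsv,(20,90,90),(32,255,255)); m[330:]=0
n,l,s,c=cv2.connectedComponentsWithStats(m)
for i in range(1,n):
    if s[i,4]>150:
        r=cv2.minAreaRect(cv2.findNonZero((l==i).astype(np.uint8)));print(r,ray(d,*r[0],12.5))
E
python3 st.py 630 78 30 0
```

```text
((320.9434814453125, 232.6878204345703), (23.259361267089844, 87.18692779541016), 2.726310968399048) [630.5  80.2  12.5]
4.67 [630.   95.9 156.4] 31.0 [-0.4  0.2 -0.6]
total tool shift m [0.1264 0.0009 0.018 ] turn deg [ 1.55 -0.02  0.64]
```

View pics/w3.png

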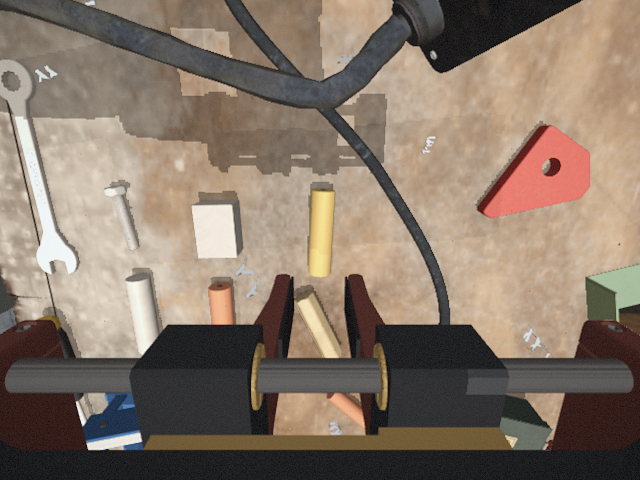

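The bar is undisturbed at (321,233) px, which is (630.5, 80). I'll go lower and squeeze for longer.

Request:
carry_out --pt "0.04 0.0005 0.015 1.5 0 0.6" --pt "0.04 0 0 0 0 0" --pt "0.035 0 0 0 0 0" --pt "0.02 0 0 0 0 0" --pt "0 0 0 0 0 0" --pt "0 0 0 0 0 0" --grip 0.3

```text
t: 5.42
ee_pos: [631.3, 80.2, 16.9]
orientation: [1.209, 1.21, -1.209]
ft_force: [-0.3, -0.9, 0.1]
width: 61.3
```

```bash
python3 st.py 630.5 80 2 0
```

```text
5.42 [631.3  80.2  16.9] 61.3 [-0.3 -0.9  0.1]
total tool shift m [ 0.0149 -0.0008  0.0002] turn deg [-0.   -0.01  0.01]
```

Request:
carry_out --pt "0.009 -0.001 0 0 0 0" --pt "0.006 0 0 0 0 0" --pt "0 0 0 0 0 0" --pt "0 0 0 0 0 0"

```text
t: 5.92
ee_pos: [632.4, 80.6, 3.9]
orientation: [1.212, 1.206, -1.205]
ft_force: [-0.2, 0.4, -0.6]
width: 61.4
```

```bash
python3 st.py 630.5 80 2 0
```

```text
5.92 [632.4  80.6   3.9] 61.4 [-0.2  0.4 -0.6]
total tool shift m [ 0.0019 -0.0019  0.0006] turn deg [ 0.01 -0.04 -0.27]
```

Request:
carry_out --pt "0.003 -0.0015 0 0 0 0" --pt "0 0 0 0 0 0" --pt "0 0 0 0 0 0" --pt "0 0 0 0 0 0" --pt "0 0 0 0 0 0" --pt "0 0 0 0 0 0" --pt "0 0 0 0 0 0" --pt "0 0 0 0 0 0" --grip 1

```text
t: 6.92
ee_pos: [631.1, 80.6, 1.2]
orientation: [1.212, 1.206, -1.205]
ft_force: [0.3, 0.1, 0.1]
width: 0.5
```

Request:
carry_out --pt "-0.01 0 0 0 0 0" --pt "-0.02 0 0 0 0 0" --pt "0 0 0 0 0 0"

```text
t: 7.3
ee_pos: [631.5, 80.6, 33.9]
orientation: [1.213, 1.205, -1.204]
ft_force: [0.7, -0.3, 0.1]
width: 0.4
```

```bash
python3 - <<'E'
from h import *
import pickle
d=pickle.load(open("wrist3.pkl","rb"))
print(proj(d,[[630,95.9,156.4],[615,95.9,156.4],[645,95.9,156.4]]))
for n in("side","scene"):
    d=cam(n);cv2.imwrite(f"pics/{n}4.png",d["pixels"]);pickle.dump(d,open(n+"4.pkl","wb"));print(proj(d,[ctrl.get_obs()["ee_pos"],[630.5,80,12.5]]))
a=cv2.imread("pics/side4.png")[230:410,110:350];b=cv2.imread("pics/scene4.png")[130:290,170:330]
cv2.imwrite("pics/c4.png",np.hstack([cv2.resize(a,(400,300)),cv2.resize(b,(300,300))]))
E
```

```text
[[319.59570967 272.3518878 ]
 [295.29830568 271.62080451]
 [343.90525981 273.08333655]]
[[199.8815669  322.90619917]
 [201.48086053 332.77809478]]
[[244.89954468 219.71915218]
 [245.65272708 228.24359178]]
```

View pics/c4.png

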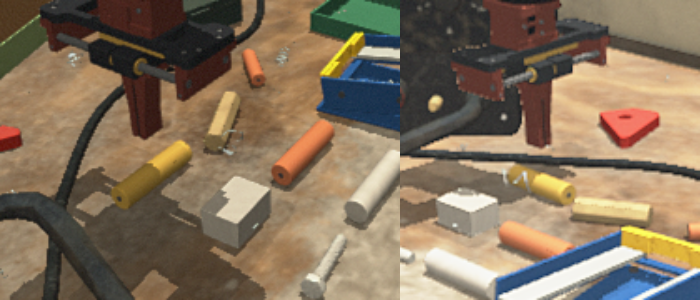

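The fingertips in both views (about (197,312) in the side view and (243,208) in the scene view) appear about 20 mm above the reported TCP, at (200,323) and (245,220). I'll check the heights numerically.

```bash
python3 - <<'E'
from h import *
import pickle
o=ctrl.get_obs();p=o["ee_pos"];print(o["t"],p)
for dz in (0,10,20,30):
    for n in("side4","scene4"):
        d=pickle.load(open(n+".pkl","rb"));print(n,dz,proj(d,[[p[0],p[1]+10,p[2]+dz],[p[0],p[1]-10,p[2]+dz]]).ravel().round(0))
d=pickle.load(open("wrist3.pkl","rb"))
for dz in(0,10,20,30): print(dz,proj(d,[[630-29,105.9,156.4+dz],[630-15,105.9,156.4+dz],[630-15,85.9,156.4+dz]]).ravel().round())
d=pickle.load(open("wrist0.pkl","rb"))
for dz in(0,10,20,30): print(dz,proj(d,[[624.5-44,10,193.7+dz],[624.5-58,10,193.7+dz]]).ravel().round())
E
```

```text
7.4 [630.23686037  80.50129411  32.25403879]
side4 0 [196. 327. 204. 320.]
scene4 0 [242. 219. 248. 221.]
side4 10 [195. 322. 204. 315.]
scene4 10 [241. 214. 248. 217.]
side4 20 [195. 317. 203. 310.]
scene4 20 [241. 210. 248. 212.]
side4 30 [194. 311. 203. 305.]
scene4 30 [241. 205. 247. 208.]
0 [272. 256. 295. 256. 295. 286.]
10 [270. 262. 294. 262. 294. 294.]
20 [267. 268. 293. 269. 292. 302.]
30 [264. 275. 291. 276. 291. 310.]
0 [247. 257. 224. 257.]
10 [244. 263. 220. 263.]
20 [240. 270. 214. 270.]
30 [236. 277. 209. 277.]
```

All three cameras agree that the real fingertips sit about 25 mm above the reported TCP. I'll reopen and descend in small steps, watching the force.

Request:
carry_out --pt "0 0 0 0 0 0" --pt "0 0 0 0 0 0" --pt "0 0 0 0 0 0" --pt "0.01 0 0 0 0 0" --pt "0.01 0 0 0 0 0" --pt "0.01 0 0 0 0 0" --pt "0 0 0 0 0 0" --grip 0.3

```text
t: 8.28
ee_pos: [628.5, 80.3, -2.1]
orientation: [1.209, 1.209, -1.209]
ft_force: [-0.2, 0.1, 0.3]
width: 61.2
```

Request:
carry_out --pt "0.006 0 0 0 0 0" --pt "0.005 0 0 0 0 0" --pt "0 0 0 0 0 0"

```text
t: 8.65
ee_pos: [628.6, 80.3, -13.8]
orientation: [1.209, 1.209, -1.209]
ft_force: [0.2, -0.0, 0.6]
width: 61.2
```

Request:
carry_out --pt "0.004 0 0 0 0 0" --pt "0 0 0 0 0 0"

```text
t: 8.9
ee_pos: [628.9, 80.4, -17.8]
orientation: [1.21, 1.209, -1.208]
ft_force: [-0.4, -0.0, -1.0]
width: 61.5
```

The tool is below z = 0 with no contact, which confirms the offset. I'll keep going in small steps.

Request:
carry_out --pt "0.003 0.001 0 0 0 0" --pt "0 0 0 0 0 0"

```text
t: 9.15
ee_pos: [630.2, 80.4, -20.8]
orientation: [1.21, 1.209, -1.208]
ft_force: [-0.5, -0.5, 0.8]
width: 61.5
```

Request:
carry_out --pt "0.002 0.001 0 0 0 0" --pt "0 0 0 0 0 0"

```text
t: 9.4
ee_pos: [631.4, 80.4, -22.8]
orientation: [1.21, 1.208, -1.208]
ft_force: [-0.5, 0.2, -0.1]
width: 61.4
```

Request:
carry_out --pt "0.002 0 0 0 0 0" --pt "0 0 0 0 0 0"

```text
t: 9.65
ee_pos: [631.4, 80.4, -24.9]
orientation: [1.21, 1.208, -1.208]
ft_force: [-0.6, -0.3, -0.3]
width: 61.4
```

Request:
carry_out --pt "0 0 0 0 0 0" --pt "0 0 0 0 0 0" --pt "0 0 0 0 0 0" --pt "0 0 0 0 0 0" --pt "0 0 0 0 0 0" --pt "0 0 0 0 0 0" --grip 1

```text
t: 10.4
ee_pos: [631.3, 80.4, -24.9]
orientation: [1.21, 1.209, -1.208]
ft_force: [0.2, -1.0, 0.0]
width: 24.3
```

Request:
carry_out --pt "-0.01 0 0 0 0 0" --pt "-0.03 0 0 0 0 0" --pt "-0.05 0 0 0 0 0" --pt "-0.05 0 0 0 0 0" --pt "-0.03 0 0 0 0 0" --pt "0 0 0 0 0 0"

```text
t: 11.15
ee_pos: [629.2, 80.2, 150.3]
orientation: [1.208, 1.211, -1.211]
ft_force: [-0.1, 0.0, -3.2]
width: 24.3
```

```bash
python3 st.py 433 -194 100 7; python3 - <<'E'
from h import *
for n in ("side","scene","wrist"): 
    d=cam(n);cv2.imwrite(f"pics/{n}5.png",d["pixels"])
    if n!="wrist": print(proj(d,[ctrl.get_obs()["ee_pos"]+[0,0,25]]).round(0))
a=cv2.imread("pics/side5.png")[150:390,60:300];b=cv2.imread("pics/wrist5.png")[150:450,150:500]
cv2.imwrite("pics/c5.png",np.hstack([cv2.resize(a,(400,400)),cv2.resize(b,(400,400))]))
E
```

```text
11.15 [629.2  80.2 150.3] 24.3 [-0.1  0.  -3.2]
total tool shift m [ 0.0509 -0.1961  0.2741] turn deg [-6.99 -0.01  0.16]
[[192. 247.]]
[[240. 157.]]
```

View pics/c5.png

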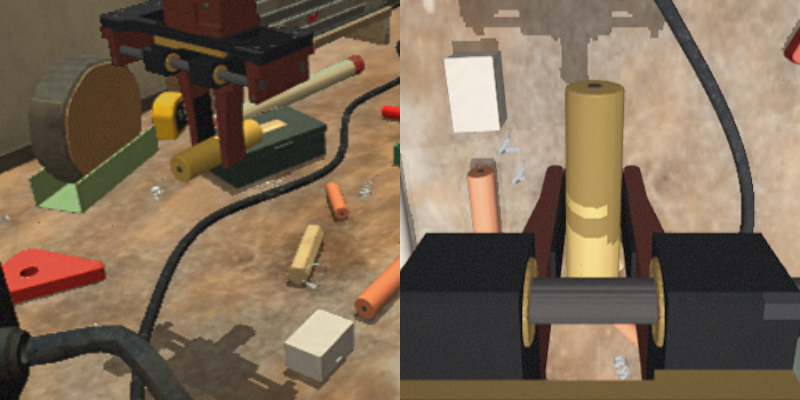

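The brass bar is held; the weight reads about 3.2 N and the width 24.3 mm. Next I'll carry it to the magazine. The bar centre is at reported z + 37.

Request:
carry_out --pt "0.005 -0.028 0.039 -1 0 0" --pt "0.005 -0.028 0.039 -1 0 0" --pt "0.005 -0.028 0.039 -1 0 0" --pt "0.005 -0.028 0.039 -1 0 0" --pt "0.005 -0.028 0.039 -1 0 0" --pt "0.005 -0.028 0.039 -1 0 0" --pt "0.005 -0.028 0.039 -1 0 0" --pt "0 0 0 0 0 0"

```text
t: 12.3
ee_pos: [430.2, -208.1, 98.3]
orientation: [1.103, 1.298, -1.134]
ft_force: [0.6, 0.8, -2.7]
width: 24.6
```

```bash
python3 st.py 433 -194 70 7
```

```text
12.3 [ 430.2 -208.1   98.3] 24.6 [ 0.6  0.8 -2.7]
total tool shift m [ 0.0283  0.0056 -0.0134] turn deg [ 0.39 -0.54  1.9 ]
```

Request:
carry_out --pt "0.02 0.006 -0.013 0.4 -0.5 1.9" --pt "0 0 0 0 0 0" --pt "0 0 0 0 0 0"

```text
t: 12.68
ee_pos: [432.8, -193.1, 75.7]
orientation: [1.12, 1.269, -1.121]
ft_force: [0.5, -0.1, -2.4]
width: 24.1
```

```bash
python3 st.py 433 -194 60 7; python3 - <<'E'
from h import *
for n in ("side","scene","wrist"): 
    d=cam(n);cv2.imwrite(f"pics/{n}6.png",d["pixels"])
a=cv2.imread("pics/side6.png")[150:330,270:450];b=cv2.imread("pics/wrist6.png")[50:450,120:520]
cv2.imwrite("pics/c6.png",np.hstack([cv2.resize(a,(400,400)),b]))
E
```

```text
12.68 [ 432.8 -193.1   75.7] 24.1 [ 0.5 -0.1 -2.4]
total tool shift m [0.0157 0.0001 0.0009] turn deg [-0.07 -0.2   0.21]
```

View pics/c6.png

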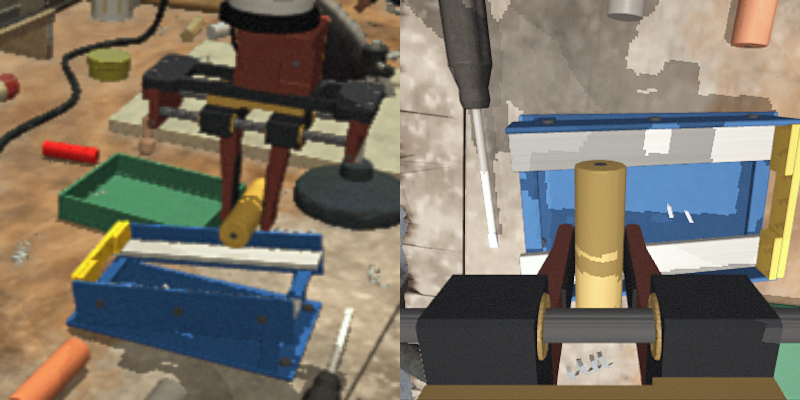

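```bash
python3 - <<'E'
from h import *
d=cam("wrist");a=np.radians(7.3);c=np.array([474,-189])
def mag(u,v,z):
    p=ray(d,u,v,z)[:2]-c; return (p[0]*np.cos(a)+p[1]*np.sin(a)).round(1),(-p[0]*np.sin(a)+p[1]*np.cos(a)).round(1)
print("bar end",mag(320,213,125),mag(320,213,113))
print("rail y+ low edge mid, z51:",mag(360,218,51),"top edge",mag(360,180,51))
print("cheek+ ends",mag(427,178,77),mag(670,165,47),"tie/left",mag(445,300,61))
E
```

```text
bar end (np.float64(-40.8), np.float64(49.1)) (np.float64(-40.8), np.float64(46.5))
rail y+ low edge mid, z51: (np.float64(-14.4), np.float64(29.3)) top edge (np.float64(-15.1), np.float64(54.3))
cheek+ ends (np.float64(19.5), np.float64(58.3)) (np.float64(184.5), np.float64(62.2)) tie/left (np.float64(43.9), np.float64(-26.1))
```

The bar lines up: its middle is at magazine x −41, y +2. The rail measures y 29–54, which fits the magazine frame. I'll lower and release with a partial opening.

Request:
carry_out --pt "0.02 0 0 0 0 0" --pt "0.015 0 0 0 0 0" --pt "0.008 0 0 0 0 0" --pt "0 0 0 0 0 0"

```text
t: 13.38
ee_pos: [434.9, -194.2, 33.1]
orientation: [1.12, 1.264, -1.119]
ft_force: [-0.0, -0.2, -2.5]
width: 24.4
```

Request:
carry_out --pt "0.003 0 0 0 0 0" --pt "0 0 0 0 0 0"

```text
t: 13.62
ee_pos: [435.3, -194.4, 30.4]
orientation: [1.121, 1.264, -1.119]
ft_force: [0.3, -0.3, -2.3]
width: 24.2
```

Request:
carry_out --pt "0.002 0 0 0 0 0" --pt "0 0 0 0 0 0"

```text
t: 13.88
ee_pos: [435.7, -194.6, 28.8]
orientation: [1.121, 1.263, -1.118]
ft_force: [1.7, 0.3, -4.4]
width: 24.3
```

Request:
carry_out --pt "0 0 0 0 0 0" --pt "0 0 0 0 0 0" --pt "0 0 0 0 0 0" --pt "0 0 0 0 0 0" --pt "-0.02 0 0 0 0 0" --pt "-0.04 0 0 0 0 0" --pt "-0.05 0 0 0 0 0" --pt "0 0 0 0 0 0" --grip 0.5

```text
t: 14.88
ee_pos: [436.0, -194.9, 142.3]
orientation: [1.121, 1.262, -1.118]
ft_force: [0.3, 0.3, -1.1]
width: 44.1
```

```bash
python3 st.py 522 -29 60 0; python3 - <<'E'
from h import *
d=cam("side");a=cv2.imread("pics/side6.png")[200:330,270:450];b=d["pixels"][200:330,270:450]
d=cam("wrist");c=d["pixels"]
cv2.imwrite("pics/c7.png",np.hstack([cv2.resize(b,(400,300)),cv2.resize(c,(400,300))]))
E
```

```text
14.88 [ 436.  -194.9  142.3] 44.1 [ 0.3  0.3 -1.1]
total tool shift m [ 0.0825  0.1052 -0.1544] turn deg [ 6.93  0.02 -0.14]
```

View pics/c7.png

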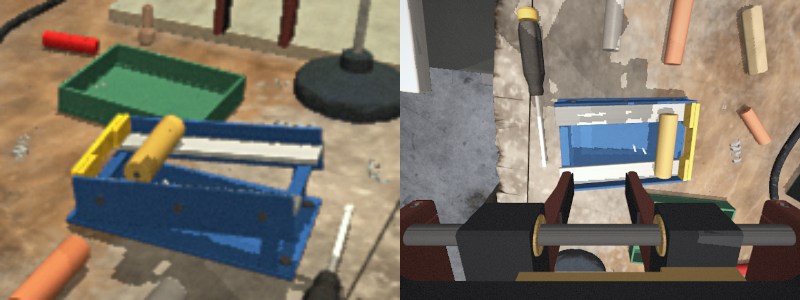

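The brass is on the rails and was rolling down when the picture was taken (near the stop at (155,150)). Next is copper, estimated at (522,-29).

Request:
carry_out --pt "0 0.026 -0.039 1.7 0 0" --pt "0 0.026 -0.039 1.7 0 0" --pt "0 0.026 -0.039 1.7 0 0" --pt "0.02 0.026 -0.039 1.7 0 0" --pt "0.04 0 0 0 0 0" --pt "0 0 0 0 0 0" --grip 0.3

```text
t: 15.72
ee_pos: [521.5, -24.7, 68.2]
orientation: [1.207, 1.224, -1.223]
ft_force: [-0.3, 0.1, 1.0]
width: 61.6
```

```bash
cat > seg.py <<'E'
from h import *
def seg(cond,n="wrist",z=12.5,amin=300,vmax=330):
    d=cam(n);hsv=cv2.cvtColor(d["pixels"],cv2.COLOR_BGR2HSV)
    m=cv2.inRange(hsv,*cond);m[vmax:]=0;m=cv2.morphologyEx(m,cv2.MORPH_CLOSE,np.ones((5,5)))
    k,l,s,c=cv2.connectedComponentsWithStats(m)
    for i in range(1,k):
        if s[i,4]>amin:
            r=cv2.minAreaRect(cv2.findNonZero((l==i).astype(np.uint8)));b=cv2.boxPoints(r)
            e=sorted([(np.linalg.norm(b[j]-b[(j+1)%4]),j) for j in range(2)])[0][1]
            p=ray(d,*(b[e]+b[e+1])/2,z);q=ray(d,*(b[(e+2)%4]+b[(e+3)%4])/2,z)
            if p[1]<q[1]:p,q=q,p
            v=p-q;print(n,np.round(r[0]),np.round(r[1]),"mid",(p+q)/2,"len",np.linalg.norm(v).round(1),"yaw",np.degrees(np.arctan2(-v[0],v[1])).round(1),s[i,4])
COP=((5,110,90),(15,255,255));YEL=((20,90,90),(32,255,255))
E
python3 -c "
from seg import *
seg(COP);seg(YEL,'side',46,200,330)"; python3 st.py 522 -29 0 0
```

```text
wrist [321. 248.] [116.  32.] mid [521.65 -30.    12.5 ] len 95.6 yaw 1.0 2820
side [229.  34.] [24. 28.] mid [  9755.15 -11024.       46.  ] len 3500.9 yaw 26.2 378
side [160. 218.] [20. 30.] mid [ 987.15 -165.2    46.  ] len 176.5 yaw 41.9 418
side [211. 214.] [ 9. 42.] mid [ 896.25 -248.15   46.  ] len 118.4 yaw -12.7 205
side [323. 260.] [17. 31.] mid [ 551.1  -193.35   46.  ] len 110.1 yaw 8.4 343
side [243. 302.] [12. 35.] mid [596.2    9.25  46.  ] len 96.8 yaw 23.9 227
15.82 [524.3 -25.5  71.2] 61.6 [0.8 1.  0.1]
total tool shift m [ 0.0712 -0.0015  0.0038] turn deg [-0.29 -0.24  0.67]
```

Request:
carry_out --pt "0.03 -0.002 0.005 0 0 0.7" --pt "0.03 0 0 0 0 0" --pt "0.02 0 0 0 0 0" --pt "0 0 0 0 0 0" --pt "0 0 0 0 0 0"

```text
t: 16.45
ee_pos: [527.3, -33.8, -3.7]
orientation: [1.225, 1.198, -1.206]
ft_force: [-0.2, -0.1, 0.7]
width: 61.5
```

```bash
python3 st.py 521.6 -30 -24.5 0
```

```text
16.45 [527.3 -33.8  -3.7] 61.5 [-0.2 -0.1  0.7]
total tool shift m [ 0.0207 -0.006  -0.0037] turn deg [-0.58 -0.18 -0.69]
```

Request:
carry_out --pt "0.01 -0.006 -0.004 -0.6 -0.2 -0.7" --pt "0.006 0 0 0 0 0" --pt "0.003 0 0 0 0 0" --pt "0 0 0 0 0 0"

```text
t: 16.95
ee_pos: [522.6, -29.7, -21.7]
orientation: [1.209, 1.207, -1.207]
ft_force: [-0.3, -0.4, -0.0]
width: 61.8
```

```bash
python3 st.py 521.6 -30 -24.5 0
```

```text
16.95 [522.6 -29.7 -21.7] 61.8 [-0.3 -0.4 -0. ]
total tool shift m [ 0.0028 -0.001   0.0003] turn deg [ 0.06  0.05 -0.15]
```

Request:
carry_out --pt "0.003 -0.001 0 0 0 0" --pt "0 0 0 0 0 0"

```text
t: 17.2
ee_pos: [521.6, -29.7, -24.9]
orientation: [1.209, 1.207, -1.207]
ft_force: [0.1, -0.2, -0.2]
width: 61.5
```

Request:
carry_out --pt "0 0 0 0 0 0" --pt "0 0 0 0 0 0" --pt "0 0 0 0 0 0" --pt "0 0 0 0 0 0" --pt "0 0 0 0 0 0" --pt "0 0 0 0 0 0" --grip 1

```text
t: 17.95
ee_pos: [522.0, -29.7, -24.7]
orientation: [1.209, 1.206, -1.206]
ft_force: [0.6, -0.4, 0.1]
width: 24.5
```

Request:
carry_out --pt "-0.01 0 0 0 0 0" --pt "-0.03 0 0 0 0 0" --pt "-0.05 0 0 0 0 0" --pt "-0.05 0 0 0 0 0" --pt "0 0 0 0 0 0"

```text
t: 18.58
ee_pos: [519.8, -29.5, 119.9]
orientation: [1.208, 1.209, -1.209]
ft_force: [0.8, -0.3, -2.6]
width: 24.2
```

```bash
python3 st.py 435 -194 76 7; python3 -c "
from seg import *
seg(YEL,'scene',46,100,330)"
```

```text
18.57 [519.8 -29.5 119.9] 24.2 [ 0.8 -0.3 -2.6]
total tool shift m [ 0.044  -0.085   0.1644] turn deg [-6.94  0.04  0.02]
scene [631.  20.] [39. 16.] mid [7473.05 1123.35   46.  ] len 5823.0 yaw -75.2 453
scene [93. 55.] [11. 24.] mid [1789.5  2627.95   46.  ] len 146.3 yaw 79.9 170
scene [241. 139.] [ 9. 33.] mid [1042.35  532.3    46.  ] len 134.9 yaw -88.8 131
scene [450. 199.] [32. 26.] mid [ 984.5 -210.3   46. ] len 73.0 yaw 7.4 343
scene [303. 255.] [85. 26.] mid [ 561.4 -141.6   46. ] len 186.9 yaw 3.4 1164
scene [155. 301.] [ 9. 16.] mid [289.9  -76.85  46.  ] len 45.2 yaw -48.0 101
```

Copper is held. I'll carry it over the magazine.

Request:
carry_out --pt "0 -0.0215 0.04 -1.7 0 0" --pt "0 -0.0215 0.04 -1.7 0 0" --pt "0 -0.0215 0.04 -1.7 0 0" --pt "0.005 -0.0215 0.04 -1.7 0 0" --pt "0.005 0 0 0 0 0" --pt "0 0 0 0 0 0"

```text
t: 19.38
ee_pos: [430.6, -194.3, 99.8]
orientation: [1.113, 1.284, -1.126]
ft_force: [0.3, 0.0, -2.1]
width: 24.3
```

```bash
python3 st.py 435 -194 76 7
```

```text
19.38 [ 430.6 -194.3   99.8] 24.3 [ 0.3  0.  -2.1]
total tool shift m [0.0237 0.0048 0.0005] turn deg [ 0.17 -0.44  1.01]
```

Request:
carry_out --pt "0.024 0.005 0 0 -0.4 1.0" --pt "0.02 0 0 0 0 0" --pt "0.015 0 0 0 0 0" --pt "0.008 0 0 0 0 0" --pt "0 0 0 0 0 0"

```text
t: 20.0
ee_pos: [436.0, -189.4, 29.2]
orientation: [1.114, 1.271, -1.113]
ft_force: [0.6, -0.2, -3.2]
width: 24.2
```

```bash
python3 st.py 435 -194 29 7
```

```text
20.0 [ 436.  -189.4   29.2] 24.2 [ 0.6 -0.2 -3.2]
total tool shift m [ 0.0001 -0.0016  0.0044] turn deg [ 0.44 -0.14  0.1 ]
```

Request:
carry_out --pt "-0.001 -0.001 0.005 0 0 0" --pt "0 0 0 0 0 0" --pt "0.001 0 0 0 0 0" --pt "0 0 0 0 0 0"

```text
t: 20.5
ee_pos: [436.9, -195.6, 30.8]
orientation: [1.114, 1.268, -1.112]
ft_force: [-0.6, 0.5, -3.7]
width: 24.4
```

Request:
carry_out --pt "0 0 0 0 0 0" --pt "0 0 0 0 0 0" --pt "0 0 0 0 0 0" --pt "0 0 0 0 0 0" --pt "-0.02 0 0 0 0 0" --pt "-0.04 0 0 0 0 0" --pt "-0.05 0 0 0 0 0" --pt "0 0 0 0 0 0" --grip 0.5

```text
t: 21.5
ee_pos: [437.2, -195.8, 144.0]
orientation: [1.114, 1.268, -1.112]
ft_force: [0.7, 0.0, -0.4]
width: 44.0
```

```bash
python3 st.py 431.5 -23 60 0.5; python3 -c "
from seg import *
seg(YEL,'wrist',46);seg(COP,'wrist',52)"
```

```text
21.5 [ 437.2 -195.8  144. ] 44.0 [ 0.7  0.  -0.4]
total tool shift m [ 0.0841  0.0166 -0.172 ] turn deg [ 6.93 -0.04 -0.06]
wrist [204.  19.] [34. 23.] mid [329.15 -43.6   46.  ] len 25.6 yaw -86.0 660
wrist [446. 223.] [ 44. 125.] mid [ 548.9  -177.85   46.  ] len 114.1 yaw 6.6 4752
wrist [565. 202.] [67. 23.] mid [ 639.8  -141.75   52.  ] len 63.3 yaw 47.1 949
wrist [415. 228.] [ 30. 104.] mid [ 518.05 -182.65   52.  ] len 93.5 yaw 6.7 2060
```

Wrist measurements: brass is at the stop, (549,-178), and copper is right behind it at about (518,-183). Steel next.

Request:
carry_out --pt "0 0.005 -0.043 1.7 0 0" --pt "0 0.005 -0.043 1.7 0 0" --pt "0 0.004 -0.043 1.7 0 0" --pt "0.02 0.004 -0.043 1.7 0 0" --pt "0.04 0 0 0 0 0" --pt "0 0 0 0 0 0" --grip 0.3

```text
t: 22.35
ee_pos: [431.6, -15.7, 72.2]
orientation: [1.2, 1.23, -1.216]
ft_force: [0.3, -0.4, 0.5]
width: 61.5
```

```bash
python3 st.py 432 -23.5 -24.5 0.5;  python3 -c "
from seg import *
d=cam('wrist');cv2.imwrite('pics/w8.png',d['pixels']);import pickle;pickle.dump(d,open('w8.pkl','wb'))
print(proj(d,[[432,21.5,12.5],[432,-68.5,12.5]]))"
```

```text
22.35 [431.6 -15.7  72.2] 61.5 [ 0.3 -0.4  0.5]
total tool shift m [0.0966 0.0022 0.0083] turn deg [-0.19 -0.33  1.08]
[[321.87912534 196.2880928 ]
 [320.9837419  303.66745013]]
```

View pics/w8.png

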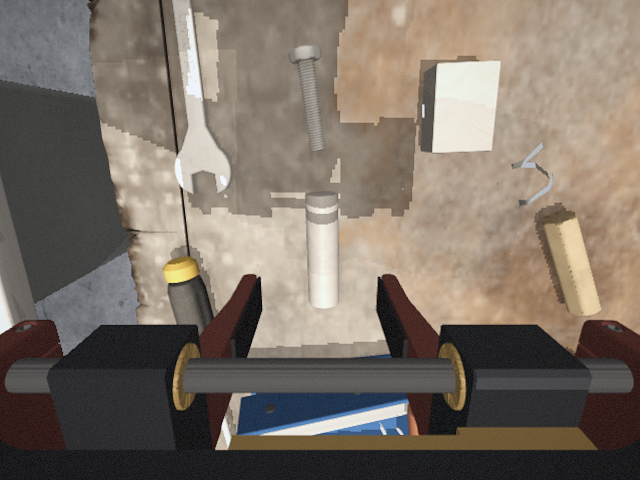

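The steel bar spans (322,194) to (324,306), which matches (432,-23). Descending.

Request:
carry_out --pt "0.03 0.001 0.008 0 -0.3 1.0" --pt "0.03 0 0 0 0 0" --pt "0.02 0 0 0 0 0" --pt "0 0 0 0 0 0" --pt "0 0 0 0 0 0"

```text
t: 23.02
ee_pos: [438.1, -26.9, -4.1]
orientation: [1.213, 1.203, -1.203]
ft_force: [-0.6, 0.2, 0.8]
width: 61.6
```

```bash
python3 st.py 432.3 -23 -24.5 0
```

```text
23.02 [438.1 -26.9  -4.1] 61.6 [-0.6  0.2  0.8]
total tool shift m [ 0.0203 -0.006  -0.0039] turn deg [ 0.01  0.03 -0.48]
```

Request:
carry_out --pt "0.01 -0.006 -0.004 0 0 -0.5" --pt "0.006 0 0 0 0 0" --pt "0.003 0 0 0 0 0" --pt "0 0 0 0 0 0"

```text
t: 23.52
ee_pos: [433.3, -22.8, -22.5]
orientation: [1.21, 1.207, -1.208]
ft_force: [0.1, -0.6, -0.7]
width: 61.8
```

```bash
python3 st.py 432.3 -23 -24.5 0
```

```text
23.52 [433.3 -22.8 -22.5] 61.8 [ 0.1 -0.6 -0.7]
total tool shift m [ 0.002  -0.001   0.0002] turn deg [ 0.01  0.04 -0.14]
```

Request:
carry_out --pt "0.002 -0.001 0 0 0 0" --pt "0 0 0 0 0 0"

```text
t: 23.78
ee_pos: [432.4, -22.8, -24.5]
orientation: [1.21, 1.207, -1.207]
ft_force: [0.3, -0.4, 0.5]
width: 61.5
```

Request:
carry_out --pt "0 0 0 0 0 0" --pt "0 0 0 0 0 0" --pt "0 0 0 0 0 0" --pt "0 0 0 0 0 0" --pt "0 0 0 0 0 0" --pt "0 0 0 0 0 0" --grip 1

```text
t: 24.52
ee_pos: [432.8, -22.9, -24.4]
orientation: [1.21, 1.206, -1.207]
ft_force: [-0.1, 0.2, -0.3]
width: 24.6
```

Request:
carry_out --pt "-0.01 0 0 0 0 0" --pt "-0.03 0 0 0 0 0" --pt "-0.05 0 0 0 0 0" --pt "-0.05 0 0 0 0 0" --pt "0 0 0 0 0 0"

```text
t: 25.15
ee_pos: [430.4, -22.6, 120.4]
orientation: [1.209, 1.209, -1.21]
ft_force: [-0.1, -0.3, -2.6]
width: 24.5
```

```bash
python3 st.py 435 -194 76 7
```

```text
25.15 [430.4 -22.6 120.4] 24.5 [-0.1 -0.3 -2.6]
total tool shift m [0.0445 0.0046 0.1714] turn deg [-6.99  0.03  0.02]
```

Request:
carry_out --pt "0 0.002 0.043 -1.7 0 0" --pt "0 0.002 0.043 -1.7 0 0" --pt "0 0.003 0.042 -1.7 0 0" --pt "0.01 0.003 0.042 -1.8 0 0" --pt "0 0 0 0 0 0" --pt "0 0 0 0 0 0"

```text
t: 25.9
ee_pos: [442.7, -193.8, 103.9]
orientation: [1.114, 1.277, -1.12]
ft_force: [-0.3, -0.1, -3.8]
width: 24.5
```

```bash
python3 st.py 434 -194 76 7
```

```text
25.9 [ 442.7 -193.8  103.9] 24.5 [-0.3 -0.1 -3.8]
total tool shift m [ 0.028  -0.0084 -0.0008] turn deg [ 0.24 -0.3   0.54]
```

Request:
carry_out --pt "0.025 -0.008 0.004 0 -0.3 0.5" --pt "0.02 0 0 0 0 0" --pt "0.015 0 0 0 0 0" --pt "0.008 0 0 0 0 0" --pt "0 0 0 0 0 0"

```text
t: 26.52
ee_pos: [433.3, -194.4, 33.0]
orientation: [1.112, 1.271, -1.114]
ft_force: [0.7, -0.3, -3.3]
width: 24.1
```

```bash
python3 st.py 435 -194.5 30 7
```

```text
26.52 [ 433.3 -194.4   33. ] 24.1 [ 0.7 -0.3 -3.3]
total tool shift m [0.003  0.0017 0.0003] turn deg [ 0.47 -0.1   0.17]
```

Request:
carry_out --pt "0.003 0.001 0 0 0 0" --pt "0.001 0 0 0 0 0" --pt "0 0 0 0 0 0"

```text
t: 26.9
ee_pos: [435.5, -194.6, 29.9]
orientation: [1.112, 1.269, -1.113]
ft_force: [0.5, -0.2, -2.4]
width: 24.9
```

Request:
carry_out --pt "0 0 0 0 0 0" --pt "0 0 0 0 0 0" --pt "0 0 0 0 0 0" --pt "0 0 0 0 0 0" --pt "-0.02 0 0 0 0 0" --pt "-0.04 0 0 0 0 0" --pt "-0.05 0 0 0 0 0" --pt "0 0 0 0 0 0" --grip 0.5

```text
t: 27.9
ee_pos: [436.2, -195.1, 143.7]
orientation: [1.113, 1.268, -1.113]
ft_force: [0.1, 0.5, -0.8]
width: 43.8
```

```bash
python3 st.py 630.5 -31 60 24
```

```text
27.9 [ 436.2 -195.1  143.7] 43.8 [ 0.1  0.5 -0.8]
total tool shift m [ 0.0837  0.2139 -0.1375] turn deg [-16.53   0.02  -0.02]
```

Steel is released. Now the hex bar.

Request:
carry_out --pt "0 0.043 -0.0275 0 0 0" --pt "0 0.043 -0.0275 0 0 0" --pt "0 0.043 -0.0275 0 0 0" --pt "0 0.043 -0.0275 0 0 0" --pt "0.02 0.042 -0.0275 0 0 0" --pt "0.02 0 0 -8 0 0" --pt "0.02 0 0 -8.5 0 0" --pt "0 0 0 0 0 0" --grip 0.3

```text
t: 28.9
ee_pos: [631.6, -25.0, 72.1]
orientation: [0.889, 1.389, -0.897]
ft_force: [0.9, -0.0, 0.6]
width: 61.3
```

```bash
python3 -c "
from seg import *
seg(YEL,'wrist',11);seg(((15,60,90),(35,255,255)),'wrist',11)
d=cam('wrist');cv2.imwrite('pics/w9.png',d['pixels'])"; python3 st.py 630.5 -31 0 24
```

```text
wrist [173.  46.] [96. 70.] mid [484.35  59.7   11.  ] len 57.9 yaw 19.5 3770
wrist [320.  30.] [ 61. 100.] mid [571.2 110.   11. ] len 66.8 yaw -66.0 2199
wrist [572.  74.] [147. 134.] mid [741.35 154.7   11.  ] len 94.2 yaw 36.4 13952
wrist [288. 202.] [253. 379.] mid [595.55  -6.4   11.  ] len 291.5 yaw -65.7 52044
wrist [239. 104.] [48. 26.] mid [537.95  44.45  11.  ] len 31.5 yaw 52.7 602
wrist [557. 157.] [31. 23.] mid [763.35 106.65  11.  ] len 23.5 yaw -77.0 499
wrist [560. 252.] [166. 157.] mid [809.95  46.75  11.  ] len 133.5 yaw -69.8 15917
29.05 [633.7 -25.5  75.1] 61.4 [-0.  -1.2  0.7]
total tool shift m [ 0.0751 -0.0048  0.0038] turn deg [ 0.15 -0.1   0.24]
```

View pics/w9.png

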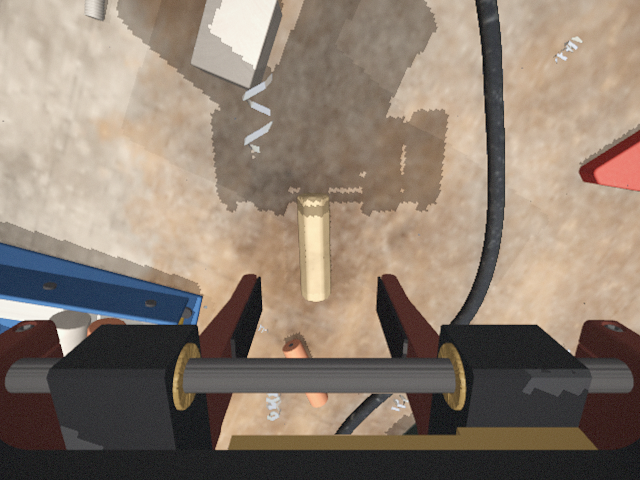

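The hex axis runs from (313,197) to (316,300) px. I can also see steel lying behind copper in the magazine.

```bash
python3 -c "
from h import *
d=cam('wrist');p,q=ray(d,313,198,11),ray(d,316,299,11);v=p-q
print((p+q)/2,np.linalg.norm(v),np.degrees(np.arctan2(-v[0],v[1])))
print('lookalike',ray(d,293,343,8))"; python3 st.py 630 -31.5 -24.5 24
```

```text
[632.95 -34.4   11.  ] 86.01261535379565 25.552126814513095
lookalike [ 651.1 -122.7    8. ]
29.1 [634.1 -25.6  75.7] 61.8 [-0.4 -0.7  0.5]
total tool shift m [ 0.1002 -0.0058  0.0038] turn deg [ 0.17 -0.08  0.19]
```

Request:
carry_out --pt "0.03 -0.005 0.007 -1 0 0" --pt "0.03 0 0 0 0 0" --pt "0.02 0 0 0 0 0" --pt "0 0 0 0 0 0" --pt "0 0 0 0 0 0"

```text
t: 29.72
ee_pos: [636.7, -35.6, -0.6]
orientation: [0.886, 1.377, -0.882]
ft_force: [0.2, 0.2, -0.0]
width: 61.2
```

```bash
python3 st.py 632.5 -33.5 -25 25
```

```text
29.73 [ 6.367e+02 -3.560e+01 -6.000e-01] 61.2 [ 0.2  0.2 -0. ]
total tool shift m [ 0.0244 -0.0031 -0.0037] turn deg [-0.19  0.21 -0.32]
```

Request:
carry_out --pt "0.012 -0.003 -0.003 0 0 -0.3" --pt "0.007 0 0 0 0 0" --pt "0.003 0 0 0 0 0" --pt "0.002 0 0 0 0 0" --pt "0 0 0 0 0 0"

```text
t: 30.35
ee_pos: [634.0, -33.9, -24.3]
orientation: [0.884, 1.378, -0.884]
ft_force: [-0.1, -0.9, -0.3]
width: 61.1
```

Request:
carry_out --pt "0 0 0 0 0 0" --pt "0 0 0 0 0 0" --pt "0 0 0 0 0 0" --pt "0 0 0 0 0 0" --pt "0 0 0 0 0 0" --pt "0 0 0 0 0 0" --grip 1

```text
t: 31.1
ee_pos: [634.1, -34.1, -23.8]
orientation: [0.883, 1.377, -0.884]
ft_force: [0.4, -0.5, 0.9]
width: 23.7
```

Request:
carry_out --pt "-0.01 0 0 0 0 0" --pt "-0.03 0 0 0 0 0" --pt "-0.05 0 0 0 0 0" --pt "-0.05 0 0 0 0 0" --pt "0 0 0 0 0 0"

```text
t: 31.72
ee_pos: [632.1, -33.3, 120.1]
orientation: [0.883, 1.381, -0.886]
ft_force: [-0.3, -0.2, -2.4]
width: 23.6
```

```bash
python3 st.py 598 -343 80 25
```

```text
31.73 [632.1 -33.3 120.1] 23.6 [-0.3 -0.2 -2.4]
total tool shift m [ 0.041  -0.1609  0.2667] turn deg [-0.19  0.2   0.01]
```

Request:
carry_out --pt "0 -0.024 0.038 0 0 0" --pt "0 -0.024 0.038 0 0 0" --pt "0 -0.024 0.038 0 0 0" --pt "0 -0.024 0.038 0 0 0" --pt "0 -0.024 0.038 0 0 0" --pt "0.01 -0.024 0.038 0 0 0" --pt "0.01 -0.024 0.038 0 0 0" --pt "0 0 0 0 0 0"

```text
t: 32.72
ee_pos: [582.9, -350.8, 89.3]
orientation: [0.881, 1.397, -0.887]
ft_force: [0.5, 0.5, -2.7]
width: 23.3
```

```bash
python3 st.py 593 -347 0 25; python3 -c "
from h import *
d=cam('wrist');cv2.imwrite('pics/w10.png',d['pixels'][100:400,100:560]);hsv=cv2.cvtColor(d['pixels'],cv2.COLOR_BGR2HSV)
m=cv2.inRange(hsv,(60,100,30),(85,255,200));m=cv2.morphologyEx(m,cv2.MORPH_OPEN,np.ones((5,5)))
k,l,s,c=cv2.connectedComponentsWithStats(m);i=1+s[1:,4].argmax();print(s[i])
h=cv2.approxPolyDP(cv2.convexHull(cv2.findNonZero((l==i).astype(np.uint8))),6,True)[:,0]
for u,v in h: print(u,v,ray(d,u,v,28))"
```

```text
32.73 [ 582.9 -350.8   89.3] 23.3 [ 0.5  0.5 -2.7]
total tool shift m [0.0892 0.0116 0.0016] turn deg [-0.05 -0.48  0.56]Traceback (most recent call last):
  File "<string>", line 5, in <module>
    k,l,s,c=cv2.connectedComponentsWithStats(m);i=1+s[1:,4].argmax();print(s[i])
                                                    ~~~~~~~~~~~~~~^^
ValueError: attempt to get argmax of an empty sequence
```

The tray interior leaves about ±15–30 mm of margin around this target, so the position is good enough. Lowering slowly.

Request:
carry_out --pt "0.03 0.011 0.001 0 -0.4 0.5" --pt "0.03 0 0 0 0 0" --pt "0.02 0 0 0 0 0" --pt "0.01 0 0 0 0 0" --pt "0 0 0 0 0 0"

```text
t: 33.4
ee_pos: [593.0, -339.8, -4.7]
orientation: [0.882, 1.392, -0.879]
ft_force: [0.6, -0.3, -2.7]
width: 23.5
```

```bash
python3 st.py 593 -347 -18 25
```

```text
33.4 [ 593.  -339.8   -4.7] 23.5 [ 0.6 -0.3 -2.7]
total tool shift m [ 0.0132 -0.003   0.0066] turn deg [ 0.18 -0.33  0.11]
```

Request:
carry_out --pt "0.006 -0.003 0.006 0 0 0" --pt "0.004 0 0 0 0 0" --pt "0.002 0 0 0 0 0" --pt "0 0 0 0 0 0"

```text
t: 33.9
ee_pos: [594.4, -348.2, -14.9]
orientation: [0.881, 1.387, -0.879]
ft_force: [0.2, 0.7, -3.2]
width: 23.6
```

Request:
carry_out --pt "0.001 0 0 0 0 0" --pt "0 0 0 0 0 0"

```text
t: 34.15
ee_pos: [594.6, -348.3, -15.5]
orientation: [0.881, 1.387, -0.879]
ft_force: [-0.6, 0.4, -2.9]
width: 23.8
```

Request:
carry_out --pt "0.002 0 0 0 0 0" --pt "0 0 0 0 0 0"

```text
t: 34.4
ee_pos: [594.6, -348.2, -17.6]
orientation: [0.881, 1.387, -0.879]
ft_force: [0.8, 0.0, -3.6]
width: 23.5
```

Request:
carry_out --pt "0.002 0 0 0 0 0" --pt "0 0 0 0 0 0"

```text
t: 34.65
ee_pos: [594.8, -348.3, -19.6]
orientation: [0.881, 1.386, -0.879]
ft_force: [0.2, 0.6, -2.7]
width: 23.5
```

Request:
carry_out --pt "0 0 0 0 0 0" --pt "0 0 0 0 0 0" --pt "0 0 0 0 0 0" --pt "0 0 0 0 0 0" --pt "-0.02 0 0 0 0 0" --pt "-0.04 0 0 0 0 0" --pt "-0.05 0 0 0 0 0" --pt "-0.06 0 0 0 0 0" --grip 0.5

```text
t: 35.65
ee_pos: [592.9, -347.4, 154.7]
orientation: [0.882, 1.392, -0.88]
ft_force: [1.4, -0.5, 0.1]
width: 44.2
```

Request:
carry_out --pt "-0.04 0.03 -0.04 0 0 0" --pt "0 0.03 -0.05 0 0 0" --pt "0 0.03 -0.05 0 0 0" --pt "0 0 -0.05 0 0 0" --pt "0 0 0 0 0 0" --pt "0 0 0 0 0 0"

```text
t: 36.4
ee_pos: [599.0, -137.0, 211.6]
orientation: [0.884, 1.367, -0.874]
ft_force: [-0.5, -0.3, 0.0]
width: 43.9
```

```bash
python3 st.py 593 -347 0 25; python3 -c "
from seg import *
a=cam('side')['pixels'][205:335,250:430];b=cam('scene')['pixels'][230:360,190:490]
cv2.imwrite('pics/f.png',np.vstack([cv2.resize(a,(415,300)),cv2.resize(b,(692,300))[:, 277-277:415]]) if 0 else np.hstack([cv2.resize(a,(360,300),interpolation=3),cv2.resize(b,(430,300),interpolation=3)]))
seg(YEL,'wrist',46);seg(COP,'wrist',50)"
```

```text
36.4 [ 599.  -137.   211.6] 43.9 [-0.5 -0.3  0. ]
total tool shift m [ 0.2123 -0.0975  0.1852] turn deg [ 0.06  0.65 -0.85]
wrist [261. 225.] [35. 99.] mid [ 548.85 -179.65   46.  ] len 113.8 yaw 7.2 2790
wrist [233. 218.] [24. 83.] mid [ 518.4 -183.1   50. ] len 93.9 yaw 7.2 1077
wrist [369. 235.] [53. 15.] mid [ 660.95 -137.25   50.  ] len 62.0 yaw 47.0 639
wrist [620. 282.] [94. 37.] mid [955.45 -66.55  50.  ] len 124.6 yaw 40.4 1790
```

View pics/f.png

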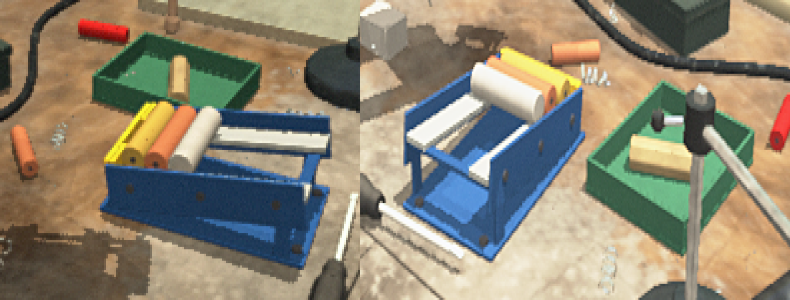

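The final picture shows brass against the yellow stop, then copper, then steel, all lying on the rails and closed up. The hex lies flat in the green tray at about (178,75) in the left panel. The arm is clear, so I'm handing in.

```bash
python3 -c "
from workcell import ctrl
print(ctrl.close_job())"
```

```text
the job is handed in; nothing more can be done
None
```

The job is done and handed in at about 36 s of the 99 s allowed. The three round bars are in the blue magazine, with brass against the stop, copper next and steel last. The hexagon bar lies flat in the green tray.

**Final check:** the side and scene pictures show the three bars closed up on the rails and the hexagon bar inside the tray. The wrist camera put brass with the stop at about (549,-180) and copper at about (518,-183), against an expected 548 and 523 in x. The copper reading is about 5 mm off, probably because the steel bar hides part of it. The arm was clear and the force near zero. I never touched the block, the bolt or the look-alikes, but I did not measure their positions again at the end.

**What went wrong on the way:** my first two grasps of the brass bar closed on nothing. The cameras showed the real fingertips about 25 mm above the reported TCP. I allowed for that, checking the force as I went down, and every grasp after that held. One automatic colour check of the tray's outline found nothing, so I placed the hexagon bar using the earlier measurements.

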